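Turn the lamp-socket carousel to the arrow

TASK

Push the rim of the lamp-fitting carousel round, gently and with the fingertips, until the red stripe beside the brass twist socket stands at the red arrow on the base; then leave it at rest and draw clear. Touch none of the four fittings on the deck, keep the walnut knob in its dish in the middle, and leave the bulb, film can and wrench where they are.

Things in the scene. Friction and masses are not known exactly. Their poses are not given: they have to be found in the camera images.
- carousel_base: Fixed base of the carousel: a grey disc, 250 mm across and 14 mm high, with a white tongue 50 mm wide that reaches to 200 mm from the axis along the base's own -x (front, roughly towards the robot) and carries the red arrow. Origin on the turning axis at bench height (z = 0); z up. Its place and yaw vary.
- carousel (a joint): Turning angle of the carousel's round wooden deck (256 mm across, top 34 mm above the bench) about the vertical axis through the base's origin; rad, grows counterclockwise seen from above. At 0 (or any whole turn) the brass socket's red stripe stands at the arrow. Turns either way without end stops, light friction (about 1 N at the rim), and stops within a few mm when no longer pushed.
- finger_post (a point): Centre of the top of one of eight alike upright steel finger posts on the deck rim: 12 mm thick, 36 mm high (tops 70 mm above the bench), 115 mm from the axis, 45 degrees apart, about 76 mm of free rim between neighbours. This one stands 22.5 degrees counterclockwise (from above) of the red stripe; another stands 22.5 degrees clockwise of it.
- socket_mark (a point): Outer end of the red stripe (26 x 14 mm) on the deck beside the brass socket: 120 mm from the axis, at deck height (34 mm); turns with the deck, its x axis points from the rim to the axis.
- pointer (a point): The place the red arrow points to, where the stripe's outer end must come: fixed to the base, 120 mm from the axis along the base's -x, at deck height (34 mm).
- brass_socket: Brass twist socket screwed to the deck, open tube 48 mm across on a 56 mm flange, 43 mm high; origin at the centre of its foot, 66 mm from the axis, on the line from the axis to the red stripe. Not to be touched.
- porcelain_socket: White porcelain socket screwed to the deck, 54 mm across, 38 mm high; origin at the centre of its foot, 66 mm from the axis, a quarter turn clockwise (from above) from the brass socket. Not to be touched.
- lens_barrel: Dark steel lens barrel screwed to the deck, 52 mm across, 40 mm high; origin at the centre of its foot, 66 mm from the axis, opposite the brass socket. Not to be touched.
- black_socket: Black socket screwed to the deck, 52 mm across, 40 mm high; origin at the centre of its foot, 66 mm from the axis, a quarter turn counterclockwise from the brass socket. Not to be touched.
- walnut_knob: Loose walnut crank knob, 40 mm across, 36 mm high, standing in a steel dish (60 mm across, rim 11 mm above the deck) at the deck's centre. Origin at the centre of its underside, 37 mm above the bench.
- milk_bulb: Loose milk-glass bulb standing on its aluminium cap on the bench, 64 mm across, 95 mm high; origin at the centre of its underside.
- film_can: Loose round tin film can in olive paint lying flat on the bench, 120 mm across, 28 mm high; origin at the centre of its underside.
- lens_wrench: Loose steel lens wrench lying on the bench, 150 mm long along its x axis, under 20 mm high; origin at its underside near the middle of its length.
Not all that is in view belongs to the job. What is meant by the walnut_knob is not blue, green or pink, and is the smaller of those in its own colour.

How it is judged:
By the outcome, as a careful person would: the job done as asked, in the order asked, and still so for the second after the job is handed in, with the robot touching nothing.
It also fails if it takes over 45 s, if anything falls off the work surface, if the arm or the gripper's body presses on something with over 40 N, if the wrist force passes 120 N, or if a joint passes its speed limit or range.

ROBOT

A 6-joint arm with a two-finger parallel gripper is mounted at the origin on the work surface. World frame = base frame: x ahead of the robot, y to its left, z up, the work surface at z = 0. Lengths are in mm, angles in rad, forces in N, time in s.
With the tool pointing down it reaches from about 300 to 775 mm from the base axis. Payload 14.6 kg.
Tool frame: the origin (TCP) lies at the very end of the fingers, on their centre line; the grasp point (between the pads) lies 19 mm behind it; z points along the fingers, y is the line along which they close (so a half turn about z gives the same grasp; the last joint's range is limited). The gripper opens to 94 mm and grips with 3 to 60 N. Pads are 16 mm wide; open, the fingers measure 119 mm over their backs; the gripper's body (75 mm by 177 mm) begins 78 mm behind the grasp point.
Start: joints at [-1.218, 0.3, 1.521, -0, 1.321, -0.067], TCP at [224.16, -502.237, 205.446] pointing down, gripper open.
Joint ranges: [-3.03, 3.03], [-0.79, 2.21], [0.23, 2.52], [-1.04, 4.18], [0, 3.07], [-2.55, 2.55]. Speed limits (rad/s): [2.22, 2.22, 2.57, 3.14, 3.14, 3.14].

INTERFACE

Orientations are given as [roll, pitch, yaw] about the fixed x, y, z axes, in that order (R = Rz(yaw) Ry(pitch) Rx(roll)).
In Python, from cell import read_state, viewer, manip, models gives the robot as it stands.
- The arm moves only by the tool carry_out, never from a script. Its argument "deltas" is a list of rows, each an object with "dp": the shift along the tool's x, y, z in mm, a list of three; "roll": the turn about the tool's z in degrees; "gripper": the opening, from -1 (shut) to 1 (fully open), so that 0 is half open. In form: [{"dp": [tx, ty, tz], "roll": roll, "gripper": gripper}, ...]. A call has 1 to 12 rows; each row is the pose to reach, as a shift and turn from the pose commanded when the call began, along the tool's axes at that moment; what a row does not reach only later rows make up. A row lasts 1/12 s, in which the tool goes at most 41.7 mm and 7.16 degrees, less where a joint would pass 70% of its speed; a pose out of reach is approached as far as the arm can. A call with a gripper value outside its range is refused whole. The fingers move at their own pace and stop on an object; "newtons" is the grip in N (left out, the last holds). Time passes only in rows, so rows that repeat a pose let the fingers close. It gives the time, the measured TCP pose, the force, the opening and the grip force at its end, in the units of the state.
- read_state(): the state, without advancing time (a new reading comes with each control period).
- viewer.camera(name): name is "side" or "top"; returns the picture (480x640x3 uint8, red, green, blue); there is no depth.
- viewer.camera_params(name): a dict with "fovy" (degrees; the focal length in pixels is half the picture's height over the tangent of half this angle, whatever the lens; pixels are square), "cx", "cy" (the principal point, pixels), "eye" and "attitude" of the camera in the world. Camera axes: x right, y up, looking along -z (the intrinsics and any distortion apply to the point x, -y, -z); pixel columns grow to the right and rows downward; lengths in mm; the calibration is good to about 2 mm. A picture is of the moment at which its call begins. camera_params takes no time and is no camera call.
- manip.sign_off(): hands the job in; it is judged then, once.
Trained networks look in the newest picture that a camera, given by its name, has taken for a name from the list of things; names that differ only in an ending like _2 or _b are one class to them, and where a whole thing is asked for, a point or a joint stands for the part that bears it (a point fixed in the world has none). Each returns a list of dicts, best first, with "p" (0 to 1); they miss things now and then, are a little off and sometimes report something else, mostly with a low value. They report only what shows in the picture. A call takes as long as a camera call. They do not tell look-alikes from the thing itself.
- models.cut_out(camera, label): "region" (480x640 bool, what is visible of it) and "box" ([left, top, right, bottom] in pixels, round what is visible of it).
The state is a dict: "clock": time; "joints": joint angles; "qd": joint speeds; "effort": joint torques, N m; "eef_pos": TCP position; "eef_rot": TCP orientation; "wrist_force": force on the tool from outside, world axes, zero at the start; "moment": the same for the moment, N m; "finger_gap": finger opening in mm; "finger_force": force on a finger pad.
Only numpy, scipy, OpenCV 4.12 (cv2) and the standard library are available. Lean on these libraries where they do the work, as an engineer would, in place of code of your own. Each camera call takes 0.05 s, during which the arm holds its last target. There are 200 camera calls.

## Working session

There is one attempt and no reset: what is moved stays moved. The work goes in short steps, Python scripts to look and compute and a tool call to move; the robot and the scene stay as the last step left them, time stands still between calls to the robot, and variables do not carry over. Pictures are saved under pics/ and viewed, at most 10 in all, crops included, and the job is handed in when it is done.

Besides the shell and the picture viewer there is one more tool, called after "Request:" as name(argument=value, ...), one argument or row to a line, values as JSON. carry_out: Moves the arm, as the interface text tells. Its arguments: {"type":"object","properties":{"deltas":{"type":"array"},"newtons":{"type":"number"}},"required":["deltas"]}

```bash
mkdir -p pics
cat > h.py <<'E'
import numpy as np, cv2
from cell import read_state, viewer, manip, models
def snap(c,name,box=None,s=1):
    im=viewer.camera(c)
    o=im if box is None else im[box[1]:box[3],box[0]:box[2]]
    o=cv2.resize(o,None,fx=s,fy=s,interpolation=cv2.INTER_CUBIC)
    cv2.imwrite(f'pics/{name}.png',o[...,::-1]); return im
E
python3 - <<'E'
from h import *
for c in('top','side'):
    snap(c,c+'0'); p=viewer.camera_params(c); print(c,p)
    for l in('carousel_base','carousel','brass_socket','porcelain_socket','lens_barrel','black_socket','walnut_knob','socket_mark','finger_post','milk_bulb','film_can','lens_wrench'):
        print(l,[(round(d['p'],2),np.round(d['box']).tolist()) for d in models.cut_out(c,l)[:4]])
s=read_state();print(s['clock'],s['eef_pos'],s['eef_rot'])
E
```

```text
top {'fovy': 52.26379264142301, 'cx': 312.0423777952202, 'cy': 233.2487671965083, 'eye': array([470.9529719 ,  21.09930701, 902.32848907]), 'attitude': array([ 0.14504171,  0.01076546, -1.59559523])}
carousel_base [(0.61, [266.0, 186.0, 407.0, 370.0])]
carousel [(0.84, [269.0, 185.0, 410.0, 329.0])]
brass_socket [(0.8, [316.0, 198.0, 349.0, 235.0]), (0.48, [268.0, 184.0, 405.0, 332.0])]
porcelain_socket [(0.65, [358.0, 234.0, 388.0, 265.0])]
lens_barrel [(0.86, [331.0, 275.0, 362.0, 309.0])]
black_socket [(0.7, [418.0, 336.0, 488.0, 406.0]), (0.63, [288.0, 249.0, 315.0, 278.0])]
walnut_knob [(0.94, [321.0, 124.0, 341.0, 144.0]), (0.92, [366.0, 113.0, 387.0, 140.0]), (0.79, [450.0, 192.0, 484.0, 226.0]), (0.76, [188.0, 309.0, 216.0, 340.0])]
socket_mark [(0.65, [266.0, 185.0, 412.0, 332.0])]
finger_post [(0.8, [266.0, 187.0, 408.0, 329.0]), (0.19, [270.0, 186.0, 407.0, 370.0])]
milk_bulb [(0.81, [162.0, 218.0, 202.0, 252.0])]
film_can [(0.97, [416.0, 336.0, 490.0, 406.0]), (0.4, [443.0, 245.0, 529.0, 283.0])]
lens_wrench [(0.59, [444.0, 247.0, 528.0, 286.0])]
side {'fovy': 49.09306748
[... 371 characters left out ...]
celain_socket [(0.65, [340.0, 203.0, 364.0, 228.0])]
lens_barrel [(0.93, [353.0, 226.0, 374.0, 254.0])]
black_socket [(0.89, [317.0, 238.0, 333.0, 265.0])]
walnut_knob [(0.87, [302.0, 325.0, 327.0, 358.0]), (0.8, [268.0, 175.0, 283.0, 194.0]), (0.7, [332.0, 221.0, 350.0, 243.0]), (0.69, [353.0, 157.0, 374.0, 180.0])]
socket_mark [(0.97, [282.0, 191.0, 393.0, 286.0])]
finger_post [(0.89, [283.0, 187.0, 394.0, 285.0])]
milk_bulb [(0.93, [230.0, 287.0, 260.0, 325.0]), (0.73, [282.0, 193.0, 404.0, 306.0])]
film_can [(0.87, [432.0, 208.0, 481.0, 253.0])]
lens_wrench [(0.6, [376.0, 167.0, 429.0, 196.0])]
1.3 [ 224.13647345 -502.24569413  205.45973157] [3.14157082e+00 3.03646677e-05 4.19776496e-01]
```

View pics/top0.png

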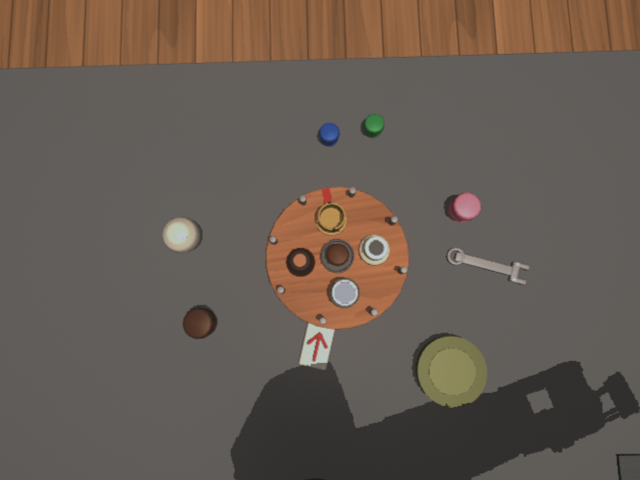

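View pics/side0.png

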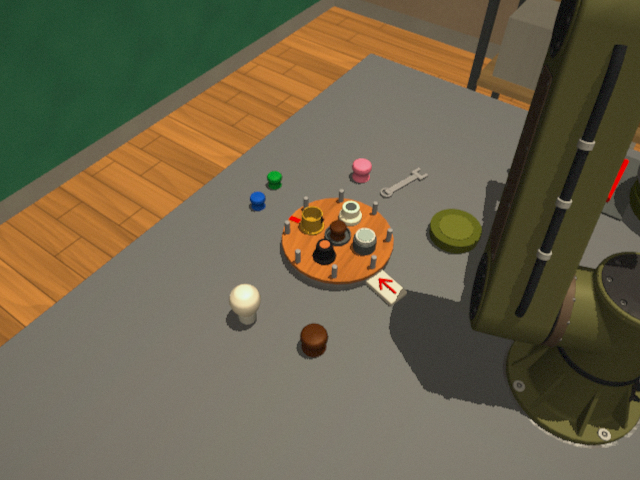

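The red stripe is at top-view pixel (327,195), nearly opposite the arrow at (317,345). The deck centre is near (337,257). Walnut candidates are the one in the dish at (338,254) and the larger brown one on the bench at (199,322). The blue (330,133), green (374,124) and pink (466,207) ones are ruled out by colour. The knob is therefore the one in the dish.

```bash
cat >> h.py <<'E'
from scipy.spatial.transform import Rotation as R
from scipy.optimize import least_squares
def proj(c,P):
    p=viewer.camera_params(c); f=240/np.tan(np.radians(p['fovy']/2))
    q=(np.atleast_2d(P)-p['eye'])@R.from_euler('xyz',p['attitude']).as_matrix()
    return np.c_[p['cx']-f*q[:,0]/q[:,2], p['cy']+f*q[:,1]/q[:,2]]
def ray(c,uv,z):
    p=viewer.camera_params(c); f=240/np.tan(np.radians(p['fovy']/2))
    uv=np.atleast_2d(uv); d=np.c_[(uv[:,0]-p['cx'])/f,-(uv[:,1]-p['cy'])/f,-np.ones(len(uv))]@R.from_euler('xyz',p['attitude']).as_matrix().T
    return p['eye']+d*((z-p['eye'][2])/d[:,2])[:,None]
def reds(im,box):
    x0,y0,x1,y1=box; a=im[y0:y1,x0:x1].astype(int)
    m=((a[...,0]>110)&(a[...,1]<45)&(a[...,2]<50)).astype(np.uint8)
    n,l,st,ce=cv2.connectedComponentsWithStats(m)
    return [(int(st[i,4]),ce[i]+[x0,y0],[int(v) for v in st[i,:4]+[x0,y0,0,0]]) for i in range(1,n) if st[i,4]>15]
def state(im):
    pass
E
python3 - <<'E'
from h import *
im=cv2.imread('pics/top0.png')[...,::-1]
for r in reds(im,(260,180,420,375)): print(r)
# posts tops (eyeballed) at z=70
pt=np.array([(303,198),(352,190),(394,218),(404,269),(374,311),(322,319),(280,289),(273,239)])
W=ray('top',pt,70)[:,:2]
def fit(W):
    f=lambda v:(W-(v[:2]+115*np.c_[np.cos(v[2]+k),np.sin(v[2]+k)])).ravel()
    k=-np.arange(8)*np.pi/4  # order clockwise in image = clockwise from above
    s=least_squares(f,[W[:,0].mean(),W[:,1].mean(),np.arctan2(*(W[0]-W.mean(0))[::-1])]); return s.x,np.abs(s.fun).max()
v,e=fit(W); print('fit',v[:2],np.degrees(v[2]),e)
ar=[r for r in reds(im,(260,180,420,375))]
for r in ar:
    z=34 if r[1][1]<260 else 14
    q=ray('top',r[1],z)[0,:2]-v[:2]; print(np.hypot(*q),np.degrees(np.arctan2(q[1],q[0])))
m=models.cut_out
th=v[2]-np.pi/8
print(proj('side',np.c_[v[0]+115*np.cos(v[2]-np.arange(8)*np.pi/4),v[1]+115*np.sin(v[2]-np.arange(8)*np.pi/4),np.full(8,70)]).round())
a=im[180:375,260:420]; cv2.imwrite('pics/c1.png',cv2.resize(a,None,fx=3,fy=3,interpolation=cv2.INTER_CUBIC)[...,::-1])
for n,bx,z in(('bulb',(182,235),50),('can',(452,371),28),('wrench',(457,256),10),('bigknob',(199,322),30),('blue',(330,133),30)): print(n,ray('top',bx,z)[0].round())
E
```

```text
fit [556.66706226 -15.90910889] 30.349676146388894 1.655075340557346
[[286. 221.]
 [305. 197.]
 [340. 190.]
 [374. 202.]
 [389. 229.]
 [373. 256.]
 [334. 265.]
 [297. 250.]]
bulb [599. 257.  50.]
can [ 352. -209.   28.]
wrench [ 553. -236.   10.]
bigknob [446. 230.  30.]
blue [786. -11.  30.]
```

View pics/c1.png

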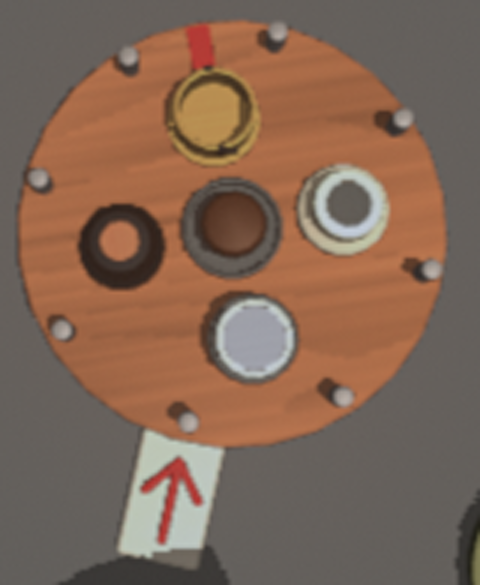

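The crop confirms it: stripe at the top of the deck, dark-brown small knob in its dish, arrow on the white tongue below. The deck centre is about (557,-16) and the stripe is at about +8°.

```bash
cat >> h.py <<'E'
C=np.array([556.7,-15.9])
def redpix(im,box,mn=100):
    x0,y0,x1,y1=box; a=im[y0:y1,x0:x1].astype(int)
    m=(a[...,0]>100)&(a[...,1]<0.42*a[...,0])&(a[...,2]<0.42*a[...,0])
    y,x=np.nonzero(m); return np.c_[x+x0,y+y0]
def ang(c,uv,z): q=ray(c,uv,z)[:,:2].mean(0)-C; return np.hypot(*q),np.degrees(np.arctan2(q[1],q[0]))
def tool(phi,r,z,yaw):  # goal -> shift in present tool axes, roll deg
    s=read_state(); Rm=R.from_euler('xyz',s['eef_rot']).as_matrix()
    g=np.r_[C+r*np.array([np.cos(np.radians(phi)),np.sin(np.radians(phi))]),z]
    return (Rm.T@(g-s['eef_pos'])).round(1), -(yaw-np.degrees(s['eef_rot'][2]))
E
python3 - <<'E'
from h import *
im=cv2.imread('pics/top0.png')[...,::-1]
s=redpix(im,(318,183,338,206)); a=redpix(im,(300,328,335,366)); print(len(s),len(a))
print('stripe',ang('top',s,34),'arrow',ang('top',a,14))
w=im[322:372,295:340].astype(int); y,x=np.nonzero(w.min(2)>140)
rc=cv2.minAreaRect(ray('top',np.c_[x+295,y+322],14)[:,:2].astype(np.float32)); print(rc,ang('top',np.array([[*x.mean(keepdims=1)+295,*y.mean(keepdims=1)+322]]),14))
A=ray('top',a,14)[:,:2]; vx=cv2.fitLine(A.astype(np.float32),cv2.DIST_L2,0,.01,.01).ravel(); print(vx,np.degrees(np.arctan2(vx[1],vx[0])))
im2=cv2.imread('pics/side0.png')[...,::-1]
a=redpix(im2,(368,272,405,304)); s=redpix(im2,(286,212,301,226)); print('side',len(s),ang('side',s,34),len(a),ang('side',a,14))
print(tool(-82,121,205,8),tool(-82,121,48,8))
E
```

```text
94 91
stripe (np.float64(111.49083786116054), np.float64(7.972453150972301)) arrow (np.float64(157.2505538838983), np.float64(165.5993366285645))
((402.2330017089844, 23.51791000366211), (47.318477630615234, 80.04190063476562), 75.44538116455078) (np.float64(162.2971445246967), np.float64(165.3152674179592))
[ 9.7388750e-01 -2.2703116e-01  4.0439023e+02  2.3208385e+01] -13.122346
side 54 (np.float64(110.1103202677169), np.float64(7.516315768226395)) 87 (np.float64(157.86712094433358), np.float64(166.1376319147407))
(array([ 4.684e+02, -1.923e+02,  4.000e-01]), np.float64(16.05142153445317)) (array([ 468.5, -192.3,  157.4]), np.float64(16.05142153445317))
```

Request:
carry_out(
  deltas=[
    {"dp":[20,-8,0],"roll":1,"gripper":-1},
    {"dp":[55,-22,0],"roll":2,"gripper":-1},
    {"dp":[92,-38,0],"roll":4,"gripper":-1},
    {"dp":[130,-53,0],"roll":5,"gripper":-1},
    {"dp":[168,-69,0],"roll":6,"gripper":-1},
    {"dp":[206,-84,0],"roll":8,"gripper":-1},
    {"dp":[244,-100,0],"roll":9,"gripper":-1},
    {"dp":[282,-116,0],"roll":11,"gripper":-1},
    {"dp":[320,-131,0],"roll":12,"gripper":-1},
    {"dp":[358,-147,0],"roll":13,"gripper":-1},
    {"dp":[394,-162,0],"roll":15,"gripper":-1},
    {"dp":[425,-174,0],"roll":16,"gripper":-1},
  ],
  newtons=10,
)

```text
clock: 2.3
eef_pos: [542.7, -167.8, 205.5]
eef_rot: [-3.142, -0.0, 0.14]
wrist_force: [-0.5, -0.6, -0.4]
finger_gap: 17.2
finger_force: 0.0
```

Run:
```python
from h import *
s=read_state();print(s['clock'],s['eef_pos'],np.degrees(s['eef_rot']),s['finger_gap'])
print(tool(-82,121,48,8))
```

```text
2.3 [ 542.73271174 -167.81571009  205.51754075] [-1.79999289e+02 -1.64524481e-02  8.00025879e+00] 17.233217394514167
(array([ 34.9, -27.5, 157.5]), np.float64(0.0002587867483807571))
```

Request:
carry_out(
  deltas=[
    {"dp":[18,-14,0],"roll":0,"gripper":-1},
    {"dp":[35,-27,0],"roll":0,"gripper":-1},
    {"dp":[35,-27,15],"roll":0,"gripper":-1},
    {"dp":[35,-27,40],"roll":0,"gripper":-1},
    {"dp":[35,-27,70],"roll":0,"gripper":-1},
    {"dp":[35,-27,95],"roll":0,"gripper":-1},
    {"dp":[35,-27,100],"roll":0,"gripper":-1},
    {"dp":[35,-27,100],"roll":0,"gripper":-1},
  ],
)

```text
clock: 2.97
eef_pos: [571.6, -138.3, 104.3]
eef_rot: [-3.14, 0.003, 0.141]
wrist_force: [-0.4, 0.2, -0.6]
finger_gap: 0.6
finger_force: 0.0
```

Run:
```python
from h import *
snap('top','t2',(200,130,460,390),2.2); snap('side','s2',(250,130,430,310),3)
s=read_state();print(s['clock'],s['eef_pos'],np.degrees(s['eef_rot']),s['finger_gap'])
print(tool(-82,121,48,8))
```

```text
3.0667 [ 572.89312252 -138.7241507   107.01260012] [ 1.79956597e+02 -9.37801510e-02  8.04861836e+00] 0.5456305782236578
(array([ 1. , -2.9, 59. ]), np.float64(0.04861835959325944))
```

View pics/s2.png

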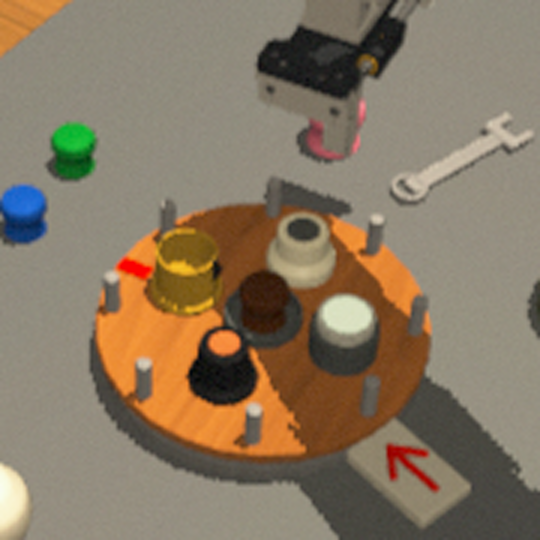

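Fingers are closed above the free rim on the right, between two posts. Next: descend to z≈48 and ease up to the post.

Request:
carry_out(
  deltas=[
    {"dp":[1,-3,20],"roll":0,"gripper":-1},
    {"dp":[1,-3,45],"roll":0,"gripper":-1},
    {"dp":[1,-3,56],"roll":0,"gripper":-1},
    {"dp":[1,-3,58],"roll":0,"gripper":-1},
    {"dp":[1,-3,58],"roll":0,"gripper":-1},
    {"dp":[7,-3,58],"roll":-3,"gripper":-1},
    {"dp":[14,-4,58],"roll":-6,"gripper":-1},
    {"dp":[20,-4.5,58],"roll":-9,"gripper":-1},
    {"dp":[24,-5,58],"roll":-11,"gripper":-1},
    {"dp":[28,-6,58],"roll":-13,"gripper":-1},
    {"dp":[31,-7,58],"roll":-14.5,"gripper":-1},
    {"dp":[34,-7.7,58],"roll":-16,"gripper":-1},
  ],
)

```text
clock: 4.07
eef_pos: [605.6, -126.3, 49.0]
eef_rot: [3.14, -0.001, 0.421]
wrist_force: [-0.4, 0.3, 0.7]
finger_gap: 0.2
finger_force: 0.3
```

```bash
cat >> h.py <<'E'
def where():
    s=read_state(); q=s['eef_pos'][:2]-C
    print('t',s['clock'],'phi',np.degrees(np.arctan2(q[1],q[0])).round(2),'r',np.hypot(*q).round(1),'z',s['eef_pos'][2].round(1),'yaw',np.degrees(s['eef_rot'][2]).round(1),'F',np.round(s['wrist_force'],1),'j6',s['joints'][5].round(2))
E
python3 - <<'E'
from h import *
where()
im=snap('top','t3',(200,130,460,390),2.2)
s=redpix(im,(318,183,338,206)); print(len(s),ang('top',s,34))
E
```

```text
t 4.0667 phi -66.1 r 120.7 z 49.0 yaw 24.1 F [-0.4  0.3  0.7] j6 0.88
94 (np.float64(111.52279811497223), np.float64(9.794644574782815))
```

View pics/t3.png

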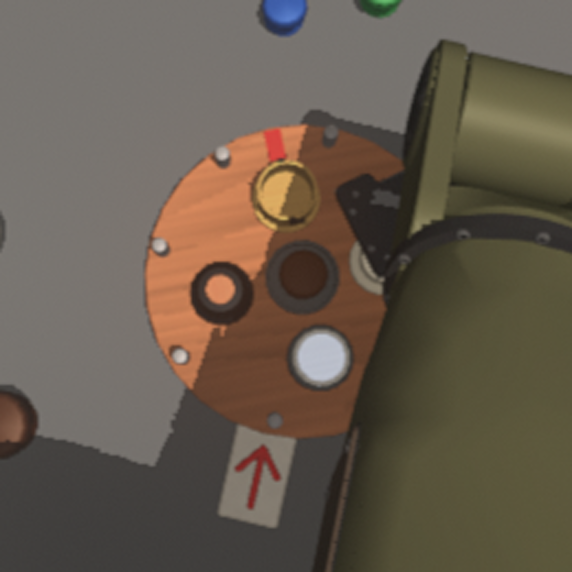

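Contact is made: the stripe has moved about 1.9° to 9.8°. The tool needs about 155° more of arc, so I push in 36° arcs.

Request:
carry_out(
  deltas=[
    {"dp":[6.3,-0.2,0],"roll":-3,"gripper":-1},
    {"dp":[12.6,-0.7,0],"roll":-6,"gripper":-1},
    {"dp":[18.9,-1.5,0],"roll":-9,"gripper":-1},
    {"dp":[25.2,-2.6,0],"roll":-12,"gripper":-1},
    {"dp":[31.3,-4.1,0],"roll":-15,"gripper":-1},
    {"dp":[37.4,-5.9,0],"roll":-18,"gripper":-1},
    {"dp":[43.4,-8,0],"roll":-21,"gripper":-1},
    {"dp":[49.2,-10.5,0],"roll":-24,"gripper":-1},
    {"dp":[54.9,-13.2,0],"roll":-27,"gripper":-1},
    {"dp":[60.5,-16.2,0],"roll":-30,"gripper":-1},
    {"dp":[65.9,-19.5,0],"roll":-33,"gripper":-1},
    {"dp":[71.1,-23.1,0],"roll":-36,"gripper":-1},
  ],
)

```text
clock: 5.12
eef_pos: [660.7, -76.0, 48.1]
eef_rot: [3.141, -0.0, 1.05]
wrist_force: [-0.0, -1.6, 0.5]
finger_gap: 0.6
finger_force: 0.4
```

```bash
python3 -c "
from h import *
where()"
```

```text
t 5.1167 phi -30.03 r 120.2 z 48.1 yaw 60.2 F [-0.  -1.6  0.5] j6 0.35
```

Request:
carry_out(
  deltas=[
    {"dp":[6.3,0,0],"roll":-3,"gripper":-1},
    {"dp":[12.6,-0.3,0],"roll":-6,"gripper":-1},
    {"dp":[18.9,-1,0],"roll":-9,"gripper":-1},
    {"dp":[25.2,-2.1,0],"roll":-12,"gripper":-1},
    {"dp":[31.3,-3.6,0],"roll":-15,"gripper":-1},
    {"dp":[37.4,-5.4,0],"roll":-18,"gripper":-1},
    {"dp":[43.4,-7.5,0],"roll":-21,"gripper":-1},
    {"dp":[49.2,-10,0],"roll":-24,"gripper":-1},
    {"dp":[54.9,-12.7,0],"roll":-27,"gripper":-1},
    {"dp":[60.5,-15.7,0],"roll":-30,"gripper":-1},
    {"dp":[65.9,-19,0],"roll":-33,"gripper":-1},
    {"dp":[71.1,-22.6,0],"roll":-36,"gripper":-1},
  ],
)

```text
clock: 6.12
eef_pos: [676.5, -3.0, 48.1]
eef_rot: [3.141, 0.0, 1.679]
wrist_force: [1.5, -0.9, 0.1]
finger_gap: 0.6
finger_force: 0.4
```

Request:
carry_out(
  deltas=[
    {"dp":[6.3,0,0],"roll":-3,"gripper":-1},
    {"dp":[12.6,-0.3,0],"roll":-6,"gripper":-1},
    {"dp":[18.9,-1,0],"roll":-9,"gripper":-1},
    {"dp":[25.2,-2.1,0],"roll":-12,"gripper":-1},
    {"dp":[31.3,-3.6,0],"roll":-15,"gripper":-1},
    {"dp":[37.4,-5.4,0],"roll":-18,"gripper":-1},
    {"dp":[43.4,-7.5,0],"roll":-21,"gripper":-1},
    {"dp":[49.2,-10,0],"roll":-24,"gripper":-1},
    {"dp":[54.9,-12.7,0],"roll":-27,"gripper":-1},
    {"dp":[60.5,-15.7,0],"roll":-30,"gripper":-1},
    {"dp":[65.9,-19,0],"roll":-33,"gripper":-1},
    {"dp":[71.1,-22.6,0],"roll":-36,"gripper":-1},
  ],
)

```text
clock: 7.12
eef_pos: [646.5, 65.4, 48.1]
eef_rot: [3.141, 0.001, 2.307]
wrist_force: [0.6, 0.1, -0.2]
finger_gap: 0.8
finger_force: 0.5
```

Run:
```python
from h import *
where()
im=snap('top','t4',(200,130,460,390),2.2)
im2=snap('side','s4',(250,130,430,310),3)
```

```text
t 7.1167 phi 42.16 r 121.1 z 48.1 yaw 132.2 F [ 0.6  0.1 -0.2] j6 -0.69
```

View pics/s4.png

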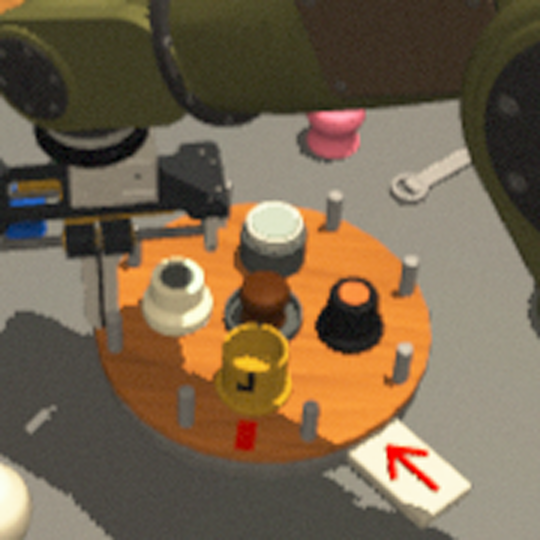

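The stripe is now at side pixel (332,275), the knob is still in its dish, and the finger is on its post. Next I measure how far is left.

Run:
```python
from h import *
im=viewer.camera('side'); s=redpix(im,(322,266,345,284)); print(len(s),ang('side',s,34))
im=viewer.camera('top'); p=proj('top',np.r_[C+111*np.array([np.cos(2.06),np.sin(2.06)]),34])[0].astype(int); print(p)
s=redpix(im,(p[0]-14,p[1]-14,p[0]+14,p[1]+14)); print(len(s), ang('top',s,34) if len(s) else 0)
where()
```

```text
75 (np.float64(112.4812239633658), np.float64(118.80402563553635))
[282 286]
0 0
t 7.3167 phi 42.04 r 120.9 z 47.9 yaw 131.9 F [-0.7  0.4 -0.5] j6 -0.69
```

Request:
carry_out(
  deltas=[
    {"dp":[6.3,-0.2,0],"roll":-3,"gripper":-1},
    {"dp":[12.6,-0.7,0],"roll":-6,"gripper":-1},
    {"dp":[18.9,-1.5,0],"roll":-9,"gripper":-1},
    {"dp":[25.2,-2.6,0],"roll":-12,"gripper":-1},
    {"dp":[31.3,-4.1,0],"roll":-15,"gripper":-1},
    {"dp":[37.4,-5.9,0],"roll":-18,"gripper":-1},
    {"dp":[43.4,-8,0],"roll":-21,"gripper":-1},
    {"dp":[49.2,-10.5,0],"roll":-24,"gripper":-1},
    {"dp":[54.9,-13.2,0],"roll":-27,"gripper":-1},
    {"dp":[60.5,-16.2,0],"roll":-30,"gripper":-1},
    {"dp":[65.9,-19.5,0],"roll":-33,"gripper":-1},
    {"dp":[71.1,-23.1,0],"roll":-36,"gripper":-1},
  ],
)

```text
clock: 8.32
eef_pos: [581.7, 102.4, 47.7]
eef_rot: [3.141, 0.001, 2.933]
wrist_force: [2.2, 0.8, -0.2]
finger_gap: 0.5
finger_force: 0.4
```

Request:
carry_out(
  deltas=[
    {"dp":[2.1,0,0],"roll":-1,"gripper":-1},
    {"dp":[4.2,-0.1,0],"roll":-2,"gripper":-1},
    {"dp":[6.3,-0.2,0],"roll":-3,"gripper":-1},
    {"dp":[8.4,-0.3,0],"roll":-4,"gripper":-1},
    {"dp":[10.5,-0.5,0],"roll":-5,"gripper":-1},
    {"dp":[12.6,-0.7,0],"roll":-6,"gripper":-1},
    {"dp":[13.7,-0.8,0],"roll":-6.5,"gripper":-1},
    {"dp":[14.8,-0.9,0],"roll":-7,"gripper":-1},
    {"dp":[14.8,-0.9,0],"roll":-7,"gripper":-1},
    {"dp":[14.8,-0.9,0],"roll":-7,"gripper":-1},
  ],
)

```text
clock: 9.15
eef_pos: [566.7, 104.7, 47.4]
eef_rot: [-3.142, -0.0, 3.055]
wrist_force: [0.1, -0.1, -0.3]
finger_gap: 0.7
finger_force: 0.0
```

Run:
```python
from h import *
where()
for c in('side','top'):
    im=viewer.camera(c)
    for a in(156,160,164):
        t=np.radians(a); p=proj(c,np.r_[C+111*np.array([np.cos(t),np.sin(t)]),34])[0].astype(int)
        s=redpix(im,(p[0]-14,p[1]-12,p[0]+12,p[1]+8)); print(c,p,len(s), ang(c,s,34) if len(s) else 0)
    b=(280,180,420,320) if c=='side' else (260,240,400,380)
    cv2.imwrite(f'pics/{c}5.png',cv2.resize(im[b[1]:b[3],b[0]:b[2]],None,fx=4,fy=4,interpolation=cv2.INTER_CUBIC)[...,::-1])
```

```text
t 9.15 phi 85.28 r 121.0 z 47.4 yaw 175.0 F [ 0.1 -0.1 -0.3] j6 -1.37
side [363 269] 69 (np.float64(113.38022717930421), np.float64(160.23814679899868))
side [366 267] 69 (np.float64(113.38022717930421), np.float64(160.23814679899868))
side [369 265] 67 (np.float64(113.03399437615295), np.float64(160.327719412492))
top [312 313] 77 (np.float64(110.37406491032803), np.float64(159.67753004282412))
top [317 315] 90 (np.float64(112.03838399337546), np.float64(159.7438916127348))
top [321 316] 92 (np.float64(112.29161466299514), np.float64(159.78501758990086))
```

View pics/top5.png

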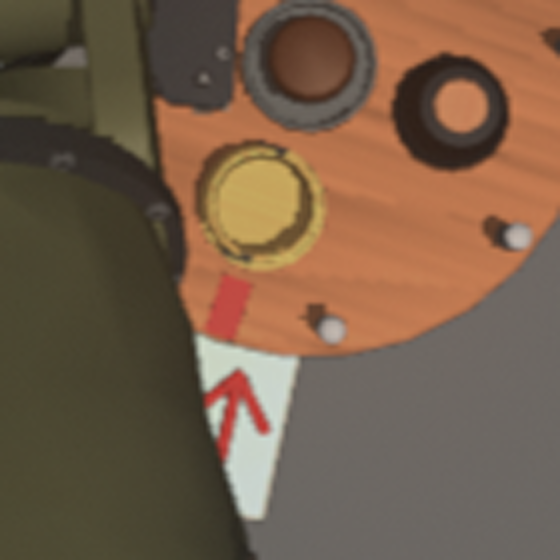

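The stripe is just short of the arrow, at about 159.8° against 165.6°. I'll close the remaining angle slowly.

Request:
carry_out(
  deltas=[
    {"dp":[1,0,0],"roll":-0.5,"gripper":-1},
    {"dp":[2.1,0,0],"roll":-1,"gripper":-1},
    {"dp":[3.2,0,0],"roll":-1.5,"gripper":-1},
    {"dp":[4.2,-0.1,0],"roll":-2,"gripper":-1},
    {"dp":[5.3,-0.1,0],"roll":-2.5,"gripper":-1},
    {"dp":[6.3,-0.2,0],"roll":-3,"gripper":-1},
    {"dp":[7.4,-0.2,0],"roll":-3.5,"gripper":-1},
    {"dp":[8.4,-0.3,0],"roll":-4,"gripper":-1},
    {"dp":[9.3,-0.4,0],"roll":-4.4,"gripper":-1},
    {"dp":[10,-0.4,0],"roll":-4.7,"gripper":-1},
    {"dp":[10.5,-0.5,0],"roll":-5,"gripper":-1},
    {"dp":[10.5,-0.5,0],"roll":-5,"gripper":-1},
  ],
)

```text
clock: 10.25
eef_pos: [556.2, 105.1, 47.5]
eef_rot: [3.142, -0.0, -3.14]
wrist_force: [-0.1, -1.2, -0.1]
finger_gap: 0.3
finger_force: 0.0
```

```bash
cat >> h.py <<'E'
def meas():
    where()
    for c in('side','top'):
        im=viewer.camera(c); t=np.radians(164.5); p=proj(c,np.r_[C+111*np.array([np.cos(t),np.sin(t)]),34])[0].astype(int)
        s=redpix(im,(p[0]-13,p[1]-12,p[0]+13,p[1]+8)); print(c,len(s), ang(c,s,34) if len(s) else 0)
E
python3 -c "
from h import *
meas()"
```

```text
t 10.25 phi 90.23 r 121.0 z 47.5 yaw -179.9 F [-0.1 -1.2 -0.1] j6 -1.45
side 67 (np.float64(113.59137840197081), np.float64(165.17202697213713))
top 81 (np.float64(111.6612323149804), np.float64(164.6651554642454))
```

Request:
carry_out(
  deltas=[
    {"dp":[0.5,0,0],"roll":-0.2,"gripper":-1},
    {"dp":[1,0,0],"roll":-0.5,"gripper":-1},
    {"dp":[1.4,0,0],"roll":-0.7,"gripper":-1},
    {"dp":[1.8,0,0],"roll":-0.9,"gripper":-1},
    {"dp":[1.8,0,0],"roll":-0.9,"gripper":-1},
    {"dp":[1.8,0,0],"roll":-0.9,"gripper":-1},
  ],
)

```text
clock: 10.85
eef_pos: [554.5, 105.1, 47.5]
eef_rot: [-3.142, -0.0, -3.125]
wrist_force: [-0.6, 0.4, -0.3]
finger_gap: 0.4
finger_force: 0.1
```

Request:
carry_out(
  deltas=[
    {"dp":[-4,0,0],"roll":0,"gripper":-1},
    {"dp":[-12,1,0],"roll":0,"gripper":-1},
    {"dp":[-18,1,0],"roll":0,"gripper":-1},
    {"dp":[-20,1,-10],"roll":0,"gripper":-1},
    {"dp":[-20,1,-40],"roll":0,"gripper":-1},
    {"dp":[-20,1,-75],"roll":0,"gripper":-1},
    {"dp":[-20,1,-110],"roll":0,"gripper":-1},
    {"dp":[-20,1,-145],"roll":0,"gripper":-1},
    {"dp":[-20,10,-155],"roll":0,"gripper":-1},
    {"dp":[-20,35,-155],"roll":0,"gripper":-1},
    {"dp":[-20,70,-155],"roll":0,"gripper":-1},
    {"dp":[-20,105,-155],"roll":0,"gripper":-1},
  ],
)

```text
clock: 11.85
eef_pos: [572.8, 211.4, 203.1]
eef_rot: [3.141, 0.001, -3.127]
wrist_force: [1.0, -0.0, 0.1]
finger_gap: 0.6
finger_force: 0.0
```

Run:
```python
from h import *
meas()
snap('top','t6',(160,100,480,420),1.8); snap('side','s6',(200,130,500,380),2)
for c,b in(('top',(300,330,338,366)),('side',(368,275,405,304))):
    a=redpix(viewer.camera(c),b); print(c,'arrow',len(a),ang(c,a,14))
print(proj('top',[[556,210,200]]))
```

```text
t 11.85 phi 85.95 r 227.8 z 203.1 yaw -179.1 F [ 1.  -0.   0.1] j6 -1.29
side 68 (np.float64(113.17375509548698), np.float64(166.11940202297012))
top 77 (np.float64(111.52590682017882), np.float64(165.4500347699926))
top arrow 86 (np.float64(157.10342255102955), np.float64(165.60109602226075))
side arrow 84 (np.float64(158.1911245442841), np.float64(166.21521727204578))
[[185.43131456 248.65096486]]
```

View pics/t6.png

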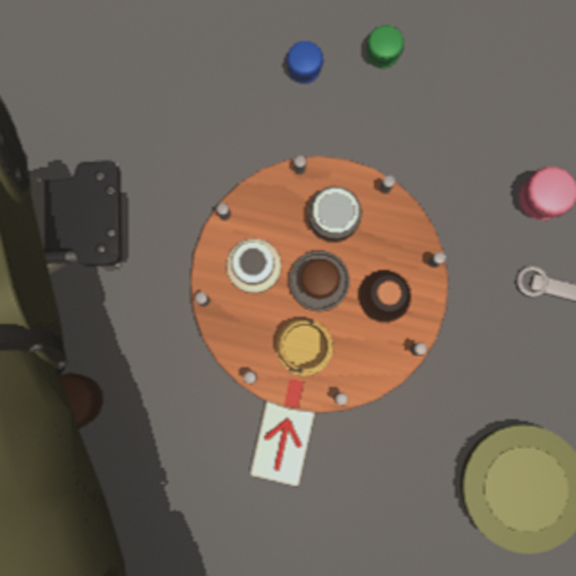

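The stripe lines up with the arrow to about 0.1° in both cameras. The knob is in its dish, the fittings are untouched and the arm is clear. I'll settle and hand in.

Request:
carry_out(
  deltas=[
    {"dp":[0,0,-10],"roll":0,"gripper":-1},
    {"dp":[0,0,-10],"roll":0,"gripper":-1},
    {"dp":[0,0,-10],"roll":0,"gripper":-1},
    {"dp":[0,0,-10],"roll":0,"gripper":-1},
    {"dp":[0,0,-10],"roll":0,"gripper":-1},
    {"dp":[0,0,-10],"roll":0,"gripper":-1},
  ],
)

```text
clock: 12.65
eef_pos: [572.7, 210.2, 212.3]
eef_rot: [-3.141, -0.0, -3.125]
wrist_force: [-0.9, 0.4, 0.4]
finger_gap: 0.3
finger_force: 0.0
```

```bash
python3 -c "
from h import *
meas(); print(manip.sign_off())"
```

```text
t 12.65 phi 85.95 r 226.7 z 212.3 yaw -179.1 F [-0.9  0.4  0.4] j6 -1.3
side 68 (np.float64(113.17375509548698), np.float64(166.11940202297012))
top 75 (np.float64(111.53653288989692), np.float64(165.52089464333113))
the job is handed in; nothing more can be done
None
```

I turned the carousel about 158° counterclockwise until the red stripe stood at the arrow (within about 0.1° in both cameras), left it at rest with the knob still in its dish, drew the arm clear, and handed the job in at about 13 s.

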